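Weigh a sample canister on a sprung hook scale

TASK

Weigh the steel sample canister on the hook scale: hang it by its ring in the saddle of the sprung hook, handing its weight over slowly so that the hook neither jerks nor is pressed near its bottom stop, then let go and leave it hanging free and still for at least two seconds. After that take hold of it again, lift the load off the hook just as slowly, and stand the canister upright in the round metal dish without dropping it. Do not push hard against the scale, and leave the beaker, jar and bottle where they are.

Things in the scene. Friction and masses are not known exactly. Their poses are not given: they have to be found in the camera images.
- canister_grip (a point): Centre of the square grip on top of the canister, 125 mm above its underside. The grip is 18 x 18 x 40 mm (105 to 145 mm above the underside), faces along the axes. z up; x is the axis of the ring's hole (either way round), y lies in the ring's plane.
- canister_ring (a point): Top of the hole of the canister's upright ring, 100 mm above the underside, 25 mm straight below canister_grip: the place that bears on the hook. The ring is 6 mm wire, its round hole 36 mm across. Axes as for canister_grip.
- canister: Sample canister, 145 mm tall, loose, upright at the start: steel pot 50 mm across with a closed lid (52 mm across, top at 60 mm), above it the upright ring, above that the grip. Origin at the centre of the underside, axes as for canister_grip. Weight unknown, 0.2 to 1 kg.
- scale: Hook scale, fixed on the table: dark foot 130 x 120 x 18 mm, aluminium column 34 x 40 mm, 254 mm tall. Origin under the column's axis at table level; z up. From a grey sprung carriage on the column a level steel arm 7 mm thick runs along the scale's -x, roughly towards the robot; 130 mm out it dips into a saddle, 160 mm out it ends in an upturned lip.
- hook_saddle (a point): Top of the steel arm at the saddle, where the ring comes to bear, 230 mm above the table when unloaded; moves with the hook; axes as for scale. The arm behind it is 6 mm higher, the lip in front 15 mm higher (up to 30 mm away along -x). The ring goes on over the lip along the scale's +x, its hole's axis along the scale's x.
- hook (a joint): How far the sprung hook is down, m: 0 empty, stop at 0.110. Spring 120 N/m (82 mm per kg), lightly damped: a canister let go above or below the height at which the hook bears just its weight makes the hook jump. Delicate: spoilt by moving faster than 0.08 m/s, by more than 0.095 down, or by loads over 20 N.
- dish: Round shallow aluminium dish, loose on the table: 88 mm across, 16 mm high, inner floor 74 mm across and 4 mm above the table. Origin at the centre of its underside; z up. The canister is finally to stand in it.
- beaker_water_middle (a point): Bystander: glass beaker with water, 67 x 73 x 90 mm, point half-way up. Leave it alone.
- sample_jar_1_middle (a point): Bystander: white-lidded sample jar, 48 mm across, 62 mm tall, point half-way up. Leave it alone.
- reagent_c_middle (a point): Bystander: small reagent bottle with white cap, 43 mm across, 86 mm tall, point half-way up. Leave it alone.

How it is judged:
On the way:
1. the canister hangs on the hook, touched by nothing but the scale, and has settled: canister slower than 0.03 m/s, hook slower than 0.02 m/s, its ring bearing within 20 mm of the saddle, for 1.5 s (contact force between canister and scale above 1.5 N and contact force between each of canister, scale and the fingers below 0.05 N and contact force between each of canister, scale and the arm below 0.05 N and value of joint hook above 0.012 m and height (world z) of canister above 0.03 m and horizontal distance between canister_grip and hook_saddle below 0.02 m and angle between canister's own z axis and vertical below 0.3 rad and linear speed of canister below 0.03 m/s and velocity of joint hook between -0.02 and 0.02 m/s), for 1.5 s.
At the end, for the whole second after the job is handed in: The canister stands released and at rest (slower than 0.02 m/s) on the dish's inner floor, upright within 0.08 rad and within 16 mm of its centre; the dish lies flat; the hook is empty and back within 4 mm of its unloaded height (horizontal distance between canister and dish below 0.016 m and angle between canister's own z axis and vertical below 0.08 rad and z of canister in the frame of dish below 0.008 m and contact force between canister and dish above 1 N and linear speed of canister below 0.02 m/s and angle between dish's own z axis and vertical below 0.05 rad and value of joint hook between -0.004 and 0.004 m); the robot touches nothing.
It fails at once if the hook moves faster than 0.08 m/s (jerked, or jumped when the load was let go or taken off) (velocity of joint hook above 0.08 m/s or velocity of joint hook below -0.08 m/s).
It fails at once if the hook is pressed down more than 95 mm (value of joint hook above 0.095 m).
It fails at once if the canister, the fingers or the arm press on the scale with more than 20 N (contact force between any of canister, the fingers, the arm and scale above 20 N).
It fails at once if the canister is dropped (falls freely faster than 0.3 m/s) (contact force between canister and anything else below 0.02 N and linear speed of canister above 0.3 m/s).
It fails at once if the beaker, jar or bottle is moved more than 20 mm (distance of any of beaker_water_middle, sample_jar_1_middle, reagent_c_middle from where it was at the start of the episode above 0.02 m).
It also fails if it takes over 72 s, if anything falls off the work surface, if the arm or the gripper's body presses on something with over 40 N, if the wrist force passes 120 N, or if a joint passes its speed limit or range.

ROBOT

A 7-joint arm with a two-finger parallel gripper is mounted at the origin on a cart in front of the work surface, level with it; the furniture and walls round the work are solid. World frame = base frame: x ahead of the robot, y to its left, z up, the work surface at z = 0. Lengths are in m, angles in rad, forces in N, time in s.
With the tool pointing down it reaches from about 0.4 to 0.875 m from the base axis. Payload 19.3 kg.
Tool frame: the origin (TCP) lies at the very end of the fingers, on their centre line; the grasp point (between the pads) lies 19 mm behind it; z points along the fingers, y is the direction in which the jaws open and shut (so a half turn about z gives the same grasp; the last joint's range is limited). The gripper opens to 85 mm and grips with 20 to 120 N. Pads are 22 mm wide; open, the fingers measure 114 mm over their backs; the gripper's body (76 mm by 85 mm) begins 54 mm behind the grasp point. The pads swing forward as they close: fully open they stand 13 mm farther back than shut.
Start: joints at [-1.375, 0.521, -0.036, 1.599, 0.021, 1.021, -0.113], TCP at [0.164, 0.603, 0.231] pointing down, gripper open.
Joint ranges: [-2.91, 2.91], [-0.3, 2.13], [-1.5, 1.42], [0.17, 2.43], [-1.26, 4.41], [0.16, 1.93], [-2.52, 2.52]. Speed limits (rad/s): [1.89, 1.89, 2.39, 2.39, 3.01, 3.01, 3.01].

INTERFACE

Orientations are given as [roll, pitch, yaw] about the fixed x, y, z axes, in that order (R = Rz(yaw) Ry(pitch) Rx(roll)).
In Python, from workcell import bot, grab_frame, calibration, workorder gives the robot as it stands.
- The arm moves only by the tool move_arm, never from a script. Its arguments are lists of equal length, an entry for each row: "jaw": the closure in counts, from 0 (fully open) to 255 (shut); "dp": the shift along the tool's x, y, z in units of 800 mm (1.0 is 800 mm), a list of three; "rotation": the turn, a rotation vector about the tool's x, y, z in units of pi rad (1.0 is pi rad), a list of three. In form: {"jaw": [jaw, ...], "dp": [[dx, dy, dz], ...], "rotation": [[rx, ry, rz], ...]}. A call has 1 to 10 rows; each row shifts and turns the commanded pose from where the row before left it, along the tool's axes as they then stand; what a row does not reach is not made up. A row lasts 1/8 s, in which the tool goes at most 62.5 mm and 10.7 degrees, less where a joint would pass 70% of its speed; a pose out of reach is approached as far as the arm can. A call with a number of a shift or a turn outside -1 to 1 is refused whole. A call with a gripper value outside its range is refused whole. The fingers move at their own pace and stop on an object; "squeeze" is the grip in N (left out, the last holds). Time passes only in rows, so rows that do not move let the fingers close. It gives the time, the measured TCP pose, the force and the opening at its end, in the units of the state.
- bot.observe(): the state, without advancing time (a new reading comes with each control period).
- grab_frame(name): name is "scene" or "top" or "wrist"; returns the picture (400x640x3 uint8, blue, green, red); there is no depth.
- calibration(name): a dict with "camera_matrix" (3x3 intrinsics, pixels), "dist" ([k1, k2, p1, p2, k3] as OpenCV has them; the pictures are not rectified), "T" (4x4, takes a point from camera to world coordinates). Camera axes: x right, y down, z forward; pixel columns grow to the right and rows downward; lengths in m; the calibration is good to about 2 mm. A picture is of the moment at which its call begins: read the wrist's pose just before it. calibration takes no time and is no camera call; for the wrist camera it gives the pose at the moment of the call.
- workorder.job_done(): hands the job in, once; it reports no verdict.
The state is a dict: "clock": time; "qpos": joint angles; "qd": joint speeds; "joint_efforts": joint torques, N m; "position": TCP position; "tool_rot": TCP orientation; "force": force on the tool from outside, world axes, zero at the start; "moment": the same for the moment, N m; "grip_width": finger opening in m.
Only numpy, scipy, OpenCV 4.12 (cv2) and the standard library are available. Lean on these libraries where they do the work, as an engineer would, in place of code of your own. Each camera call takes 0.05 s, during which the arm holds its last target. There are 200 camera calls.

## Working session

There is one attempt and no reset: what is moved stays moved. The work goes in short steps, Python scripts to look and compute and a tool call to move; the robot and the scene stay as the last step left them, time stands still between calls to the robot, and variables do not carry over. Pictures are saved under pics/ and viewed, about 8 in all and at most 12, crops included, and the job is handed in when it is done.

Besides the shell and the picture viewer there is one more tool, called after "Request:" by a JSON object that holds its "fn" and its "kwargs". move_arm: Moves the arm, as the interface text tells. Shifts and turns lie within -1 to 1; 1 stands for 800 mm of shift or pi rad of turn. Its arguments: {"type":"object","properties":{"jaw":{"type":"array","items":{"type":"number"}},"dp":{"type":"array","items":{"type":"array","items":{"type":"number","minimum":-1,"maximum":1}}},"rotation":{"type":"array","items":{"type":"array","items":{"type":"number","minimum":-1,"maximum":1}}},"squeeze":{"type":"number"}},"required":["jaw","dp","rotation"]}

```bash
mkdir -p pics
cat > h.py <<'E'
import numpy as np, cv2
from workcell import bot, grab_frame, calibration, workorder
from scipy.spatial.transform import Rotation as R
def save(n,f):
    im=grab_frame(n); cv2.imwrite('pics/'+f,im); return im
def ray(c,uv,z):
    K=np.array(c['camera_matrix']);d=np.array(c['dist']);T=np.array(c['T'])
    p=cv2.undistortPoints(np.array([[uv]],float),K,d)[0,0]
    v=T[:3,:3]@[p[0],p[1],1];o=T[:3,3]
    return o+v*(z-o[2])/v[2]
def proj(c,P):
    T=np.linalg.inv(np.array(c['T']))
    return cv2.projectPoints(np.array(P,float).reshape(-1,3),cv2.Rodrigues(T[:3,:3])[0],T[:3,3],np.array(c['camera_matrix']),np.array(c['dist']))[0][:,0]
E
python3 - <<'E'
from h import *
o=bot.observe();print(o)
for n in('scene','top'):
    save(n,n+'0.png');c=calibration(n);print(n,np.round(c['T'],3).tolist(),c['camera_matrix'])
E
```

```text
{'clock': 0.0, 'qpos': array([-1.37520601,  0.52202284, -0.03631751,  1.59999539,  0.02124779,
        1.0211378 , -0.11281545]), 'qd': array([-1.52018690e-03,  8.84267098e-04, -3.02275992e-04,  1.26686549e-03,
        6.44719777e-05, -7.57375464e-04,  4.24478110e-04]), 'joint_efforts': array([ 5.74516325e-04, -9.27101827e+01,  1.98022529e+00, -3.69934559e+01,
        1.78999890e-02,  8.21541500e-03,  8.35019648e-06]), 'position': array([0.1641345 , 0.60270507, 0.23072489]), 'tool_rot': array([-3.14042234e+00,  1.31005442e-04,  2.87579318e+00]), 'force': array([-0.55652284,  0.32750687,  0.5537883 ]), 'moment': array([-0.00323893,  0.02639275, -0.00731609]), 'grip_width': 0.08539692356226931}
scene [[0.508, -0.331, 0.795, -0.475], [-0.861, -0.205, 0.465, -0.668], [0.009, -0.921, -0.389, 0.649], [0.0, 0.0, 0.0, 1.0]] [[415.17076265   0.         315.52968835]
 [  0.         415.17076265 199.08353375]
 [  0.           0.           1.        ]]
top [[0.024, -0.992, 0.12, 0.443], [-1.0, -0.026, -0.015, -0.053], [0.018, -0.12, -0.993, 1.145], [0.0, 0.0, 0.0, 1.0]] [[407.33492472   0.         317.80500447]
 [  0.         407.33492472 193.18783285]
 [  0.           0.           1.        ]]
```

View pics/scene0.png

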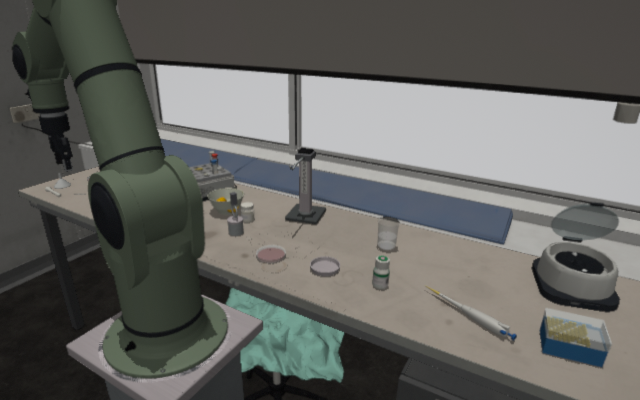

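View pics/top0.png

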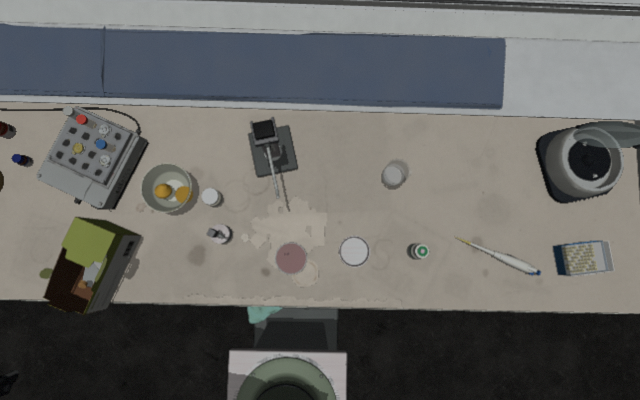

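Scene: the scale is at about (305,190) and the canister at about (236,222). There are two dishes, a pink one at (271,255) and a pale one at (325,267). Top: canister (219,233), scale column (264,130) with its arm running down to about (288,210), pale dish (354,251), jar (211,197), bottle (420,251), beaker (394,175). I'll enlarge both views.

Run:
```python
from h import *
a=cv2.imread('pics/top0.png')[110:280,190:390]
b=cv2.imread('pics/scene0.png')[140:290,200:350]
a=cv2.resize(a,None,fx=4,fy=4*0.85,interpolation=cv2.INTER_CUBIC)[:578]
cv2.imwrite('pics/topc.png',a)
cv2.imwrite('pics/scenec.png',cv2.resize(b,None,fx=4,fy=4,interpolation=cv2.INTER_CUBIC))
c=calibration('top')
for n,uv,z in [('dish',(354,251),.016),('col',(264,130),.254),('can',(219,235),.06),('grip',(211,232),.145),('lip',(288,210),.245),('foot',(273,150),.018),('jar',(211,197),.062),('beak',(394,172),.09),('bot',(420,251),.086)]:
    print(n,ray(c,uv,z).round(3))
```

```text
dish [ 0.422 -0.174  0.016]
col [0.69  0.057 0.254]
can [0.456 0.189 0.06 ]
grip [0.462 0.19  0.145]
lip [ 0.513 -0.002  0.245]
foot [0.699 0.059 0.018]
jar [0.556 0.215 0.062]
beak [ 0.632 -0.268  0.09 ]
bot [ 0.428 -0.337  0.086]
```

View pics/topc.png

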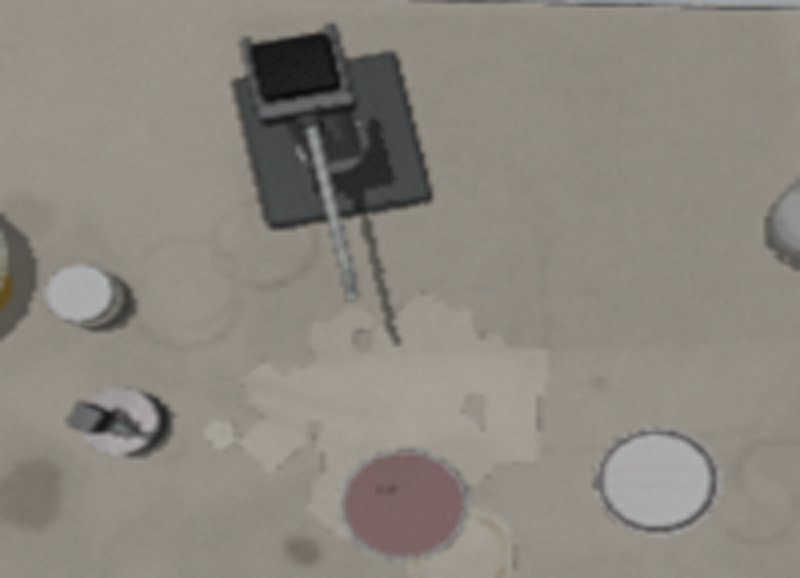

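View pics/scenec.png

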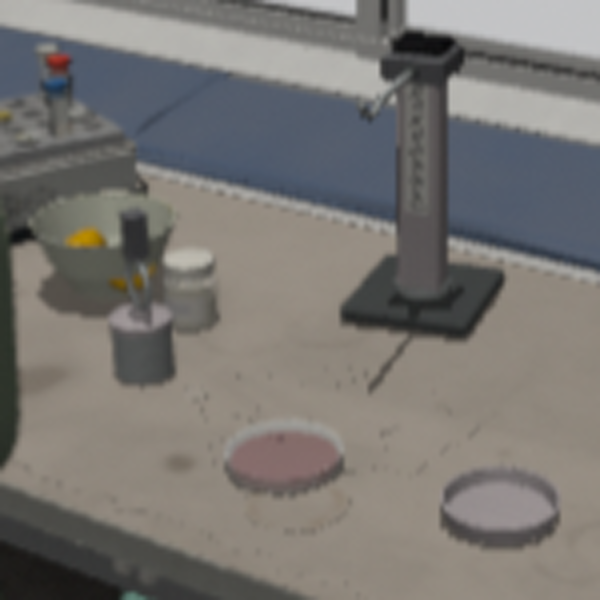

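Enlarged top view: column cap at (264,129.5), hook tip at about (277.8,197.4), arm root at (268.5,146.8), canister grip top at about (212.5,231.5), pale aluminium dish at (354,251). The pink one is a petri dish. The scene view confirms this. The ring's yaw isn't clear, so I'll look with the wrist camera.

Run:
```python
from h import *
c=calibration('top')
col=ray(c,(264,129.5),.254);lip=ray(c,(277.8,197.4),.245);root=ray(c,(268.5,146.8),.236)
print(col,lip,root,np.linalg.norm((lip-col)[:2]),np.degrees(np.arctan2(*(root-lip)[[1,0]])),np.degrees(np.arctan2(*(col-lip)[[1,0]])))
cs=np.array([(235,78),(398,52),(432,200),(270,228)],float)/[4,3.4]+[190,110]
F=np.array([ray(c,u,.018) for u in cs]);print(F,F.mean(0));e=F[0]-F[3];f=F[1]-F[2]
print(np.degrees(np.arctan2(e[1],e[0])),np.degrees(np.arctan2(f[1],f[0])),ray(c,(212.3,232),.145))
c=calibration('wrist');T=np.linalg.inv([[1,0,0,0]]*0 or np.eye(4))
o=bot.observe();Rm=R.from_euler('xyz',o['tool_rot']).as_matrix();print(Rm.round(3))
print('cam in tool',(Rm.T@(np.array(c['T'])[:3,3]-o['position'])).round(3),(Rm.T@np.array(c['T'])[:3,:3]).round(3))
```

```text
[0.69140332 0.05747691 0.254     ] [0.54018629 0.02178661 0.245     ] [0.65632893 0.04786299 0.236     ] 0.1553717711641097 12.654217356042235 13.279940626905129
[[ 0.74591769  0.12949412  0.018     ]
 [ 0.77154473  0.01504747  0.018     ]
 [ 0.64675928 -0.01289656  0.018     ]
 [ 0.62030371  0.09942935  0.018     ]] [0.69613135 0.0577686  0.018     ]
13.460114505843222 12.622381781897914 [0.4620278  0.18634511 0.145     ]
[[-0.965  0.263 -0.   ]
 [ 0.263  0.965 -0.001]
 [-0.    -0.001 -1.   ]]
cam in tool [ 0.083  0.    -0.142] [[-0.001 -0.948 -0.319]
 [ 1.    -0.001 -0.001]
 [ 0.    -0.319  0.948]]
```

Scale yaw is about 13° and the saddle is about (0.567, 0.0285, 0.230). Canister is at about (0.46, 0.187). I'll raise the arm first, then go above the canister.

Request:
{"fn": "move_arm", "kwargs": {"jaw": [0,0,0,0,0,0,0,0,0,0], "dp": [[0,0,-0.06],[0,0,-0.06],[-0.05,-0.04,0],[-0.05,-0.04,0],[-0.05,-0.04,0],[-0.05,-0.04,0],[-0.05,-0.04,0],[-0.05,-0.04,0],[-0.05,-0.04,0],[-0.05,-0.04,0]], "rotation": [[0,0,0],[0,0,0],[0,0,0],[0,0,0],[0,0,0],[0,0,0],[0,0,0],[0,0,0],[0,0,0],[0,0,0]]}}

```text
clock: 1.35
position: [0.4064, 0.2704, 0.3272]
tool_rot: [-3.141, -0.0, 2.876]
force: [0.5, 0.9, -0.1]
grip_width: 0.0855
```

Request:
{"fn": "move_arm", "kwargs": {"jaw": [0,0,0,0], "dp": [[-0.05,-0.04,0],[-0.05,-0.04,0],[0,0,0],[0,0,0]], "rotation": [[0,0,0],[0,0,0],[0,0,0],[0,0,0]]}}

```text
clock: 1.85
position: [0.4658, 0.1895, 0.3271]
tool_rot: [-3.141, -0.001, 2.876]
force: [0.3, -0.0, 0.2]
grip_width: 0.0857
```

Run:
```python
from h import *
o=bot.observe();print({k:np.round(o[k],3) for k in('clock','qpos','position','tool_rot','force')})
c=calibration('wrist');import json
np.savez('w1.npz',**{k:np.array(c[k]) for k in('camera_matrix','dist','T')})
im=save('wrist','w1.png');print(c['camera_matrix'][0][0],proj(c,[[.462,.187,.145],[.458,.187,0.06],[.567,.0285,.23]]))
```

```text
{'clock': np.float64(1.85), 'qpos': array([-0.677,  0.23 ,  0.211,  1.796, -0.053,  1.121,  0.857]), 'position': array([0.466, 0.189, 0.327]), 'tool_rot': array([-3.141e+00, -1.000e-03,  2.876e+00]), 'force': array([ 0.272, -0.038,  0.232])}
315.77897075579415 [[320.30091566 169.48307369]
 [320.16769585 151.02916069]
 [186.93325002 339.01163532]]
```

View pics/w1.png

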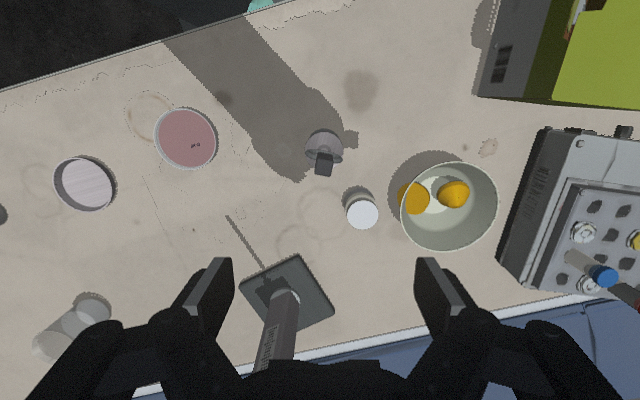

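Wrist view: canister lid at (324,146), grip at (323,166), close to the prediction of (320,169). Next I enlarge it to read the ring's yaw.

Run:
```python
from h import *
b=cv2.imread('pics/w1.png')[115:195,280:370]
cv2.imwrite('pics/w1c.png',cv2.resize(b,None,fx=7,fy=7,interpolation=cv2.INTER_CUBIC))
```

```text
(no output)
```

View pics/w1c.png

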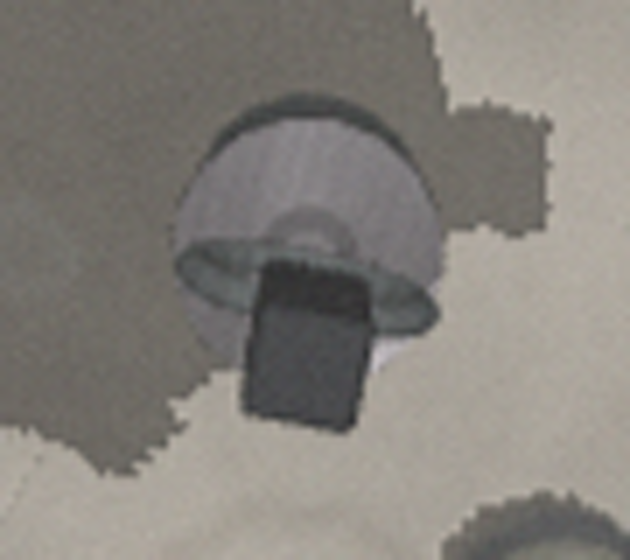

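The ring runs from (178,265) to (440,318) in the crop. The grip's top face has corners (252,307), (370,320), (352,432), (243,412).

Run:
```python
from h import *
c=dict(np.load('w1.npz'))
f=lambda p,z:ray(c,np.array(p)/7+[280,115],z)
a,b=f((178,262),.082),f((440,318),.082);print(a,b,(a+b)/2,np.linalg.norm(a-b),np.degrees(np.arctan2(*(b-a)[[1,0]])))
G=np.array([f(p,.145) for p in [(252,307),(370,320),(352,432),(243,412)]]);print(G,G.mean(0))
for i in range(4):
    d=G[(i+1)%4]-G[i];print(np.linalg.norm(d),np.degrees(np.arctan2(d[1],d[0])))
print('lid',f((308,240),.06))
```

```text
[0.45101358 0.17025954 0.082     ] [0.47297498 0.21247161 0.082     ] [0.46199428 0.19136558 0.082     ] 0.047583214331958446 62.51368406049218
[[0.44985792 0.18570711 0.145     ]
 [0.45639584 0.20216712 0.145     ]
 [0.47239299 0.19513024 0.145     ]
 [0.46502291 0.18002207 0.145     ]] [0.46091741 0.19075663 0.145     ]
0.01771090777910431 68.3370090563526
0.0174764492073334 -23.74389427424262
0.016809957785060625 -116.00408307289297
0.01619556919298334 159.45003616085145
lid [0.45711148 0.19242952 0.06      ]
```

Ring span is 47.6 mm against 48 mm expected, so the fit is good. Ring plane is at about 64° and the canister at (0.4615, 0.190). I'll turn 11° and descend.

Request:
{"fn": "move_arm", "kwargs": {"jaw": [0,0,0,0,0,0,0,0,0], "dp": [[0.005,0,0.04],[0,0,0.05],[0,0,0.05],[0,0,0.05],[0,0,0.04],[0,0,0.03],[0,0,0.011],[0,0,0],[0,0,0]], "rotation": [[0,0,0.03],[0,0,0.03],[0,0,0],[0,0,0],[0,0,0],[0,0,0],[0,0,0],[0,0,0],[0,0,0]]}}

```text
clock: 3.02
position: [0.4626, 0.1907, 0.1114]
tool_rot: [3.14, 0.001, 2.688]
force: [-0.3, 0.1, 1.1]
grip_width: 0.0854
```

```bash
cat >> h.py <<'E'
def favg(n=8):
    F=[]
    for i in range(n):
        grab_frame('top');F.append(bot.observe()['force'])
    F=np.array(F);print('force',F.mean(0).round(3),'sd',F.std(0).round(3))
    o=bot.observe();print(round(float(o['clock']),2),o['position'].round(4),o['tool_rot'].round(4),round(float(o['grip_width']),4))
E
python3 - <<'E'
from h import *
favg()
save('wrist','w2.png')
E
```

```text
force [-0.272  0.097 -0.062] sd [0.374 0.368 0.361]
3.42 [0.4623 0.1903 0.1107] [3.1413e+00 2.0000e-04 2.6872e+00] 0.0857
```

View pics/w2.png

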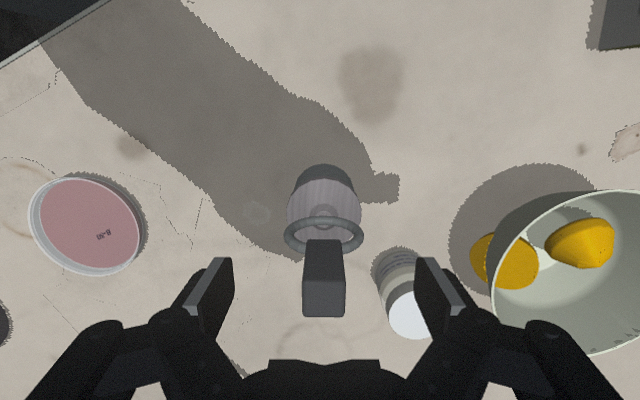

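The grip sits centred and square between the fingers, at (323,280). The ring faces across. Close now.

Request:
{"fn": "move_arm", "kwargs": {"jaw": [255,255,255,255,255,255,255,255], "dp": [[0,0,0],[0,0,0],[0,0,0],[0,0,0],[0,0,0],[0,0,0],[0,0,0],[0,0,0]], "rotation": [[0,0,0],[0,0,0],[0,0,0],[0,0,0],[0,0,0],[0,0,0],[0,0,0],[0,0,0]], "squeeze": 50}}

```text
clock: 4.47
position: [0.4622, 0.1902, 0.1106]
tool_rot: [3.142, 0.0, 2.687]
force: [-1.0, -1.0, 5.2]
grip_width: 0.0172
```

Request:
{"fn": "move_arm", "kwargs": {"jaw": [255,255,255,255,255,255,255,255], "dp": [[0,0,-0.02],[0,0,-0.04],[0,0,-0.05],[0,0,-0.05],[0,0,-0.03],[0,0,0],[0,0,0],[0,0,0]], "rotation": [[0,0,0],[0,0,-0.04],[0,0,-0.05],[0,0,-0.05],[0,0,-0.05],[0,0,-0.025],[0,0,0],[0,0,0]]}}

```text
clock: 5.48
position: [0.4619, 0.19, 0.2624]
tool_rot: [-3.141, -0.001, -2.922]
force: [-0.4, -0.1, -6.2]
grip_width: 0.0171
```

Run:
```python
from h import *
favg(12)
o=bot.observe();Rm=R.from_euler('xyz',o['tool_rot']).as_matrix()
print(Rm[:,1],np.degrees(np.arctan2(Rm[1,1],Rm[0,1])),Rm.T@(np.array([.479,.008,.2626])-o['position'])/.8, o['qpos'].round(2))
```

```text
force [ 0.32  -0.015 -7.433] sd [0.365 0.446 0.293]
6.08 [0.4622 0.1902 0.2625] [-3.1416e+00 -1.0000e-04 -2.9205e+00] 0.0173
[-2.19253828e-01  9.75667852e-01 -3.29544598e-05] 102.6652105108267 [ 2.94679544e-02 -2.26864746e-01 -1.44771254e-04] [-0.56  0.29  0.06  1.89 -0.02  0.97  1.3 ]
```

Weight is about 7.4 N (0.75 kg), so the hook should settle about 62 mm down. Moving to in front of the lip.

Request:
{"fn": "move_arm", "kwargs": {"jaw": [255,255,255,255,255,255,255,255], "dp": [[0.003,-0.023,0],[0.006,-0.045,0],[0.006,-0.045,0],[0.006,-0.045,0],[0.006,-0.045,0],[0.003,-0.024,0],[0,0,0],[0,0,0]], "rotation": [[0,0,0],[0,0,0],[0,0,0],[0,0,0],[0,0,0],[0,0,0],[0,0,0],[0,0,0]]}}

```text
clock: 7.08
position: [0.4785, 0.0079, 0.2625]
tool_rot: [3.141, 0.0, -2.921]
force: [-0.6, 0.8, -6.7]
grip_width: 0.0172
```

Run:
```python
from h import *
o=bot.observe();print(o['clock'],o['position'],o['tool_rot'],o['qpos'].round(2))
c=calibration('wrist');np.savez('w3.npz',**{k:np.array(c[k]) for k in('camera_matrix','dist','T')})
w=save('wrist','w3.png');t=save('top','top3.png');s=save('scene','scene3.png')
a=cv2.resize(w[190:400,200:440],None,fx=1.66,fy=1.66);b=cv2.resize(t[100:240,220:330],None,fx=3,fy=3,interpolation=cv2.INTER_CUBIC)
e=cv2.resize(s[140:240,240:340],None,fx=3.5,fy=3.5,interpolation=cv2.INTER_CUBIC)
H=420;cv=np.zeros((580,800,3),np.uint8)
cv[:348,:398]=a[:348,:398];cv[:420,400:730]=b;cv[350:580,:350]=e[60:290]
cv2.imwrite('pics/m3.png',cv)
```

```text
7.075 [0.47852172 0.00789266 0.26252217] [ 3.14140661e+00  6.41775169e-05 -2.92057902e+00] [-0.27  0.25  0.16  1.94 -0.05  0.95  1.7 ]
```

View pics/m3.png

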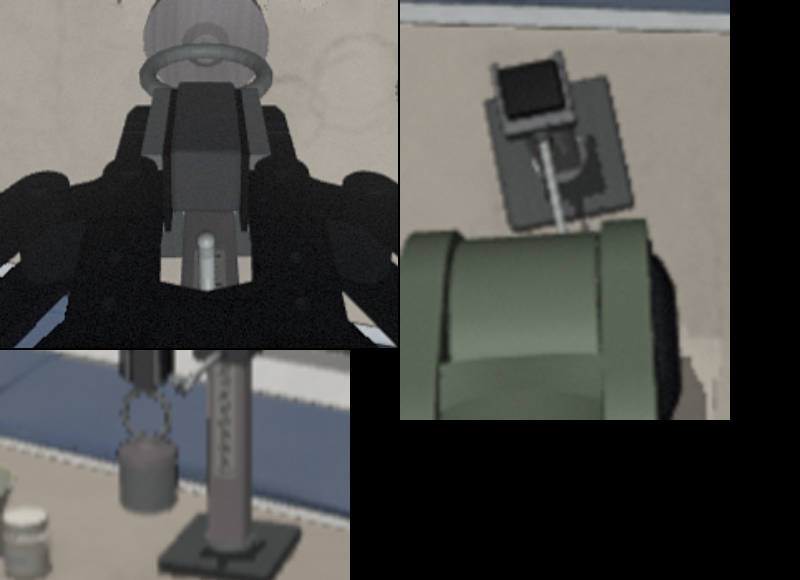

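Montage: in the wrist crop the lip tip is at (206,240), i.e. full-frame (324,334.6), directly behind the grip. The canister hangs upright in the gripper.

Run:
```python
from h import *
c=dict(np.load('w3.npz'));f=lambda x,y:(200+x/1.66,190+y/1.66)
l=ray(c,f(206,240),.245);a=ray(c,f(206.5,286),.236);print(l,a,np.degrees(np.arctan2(*(a-l)[[1,0]])))
p=bot.observe()['position'];Rm=R.from_euler('xyz',bot.observe()['tool_rot']).as_matrix()
print('grip est',ray(c,f(208,152),.145-.1+.2525-.0),p)
print('lip in tool',Rm.T@(l-p),'saddle(top est)',Rm.T@(np.array([.567,.0285,.23])-p))
```

```text
[0.53976917 0.02244481 0.245     ] [0.57058477 0.02958152 0.236     ] 13.039480946903112
grip est [0.46784619 0.00671734 0.2975    ] [0.47856082 0.00835542 0.26247442]
lip in tool [-0.06280911  0.00025946  0.01747216] saddle(top est) [-0.09070545  0.0001662   0.03247113]
```

Both views agree: lip at (0.540, 0.022), yaw 13°, and the ring lined up. Insert 91 mm along the scale's +x.

Request:
{"fn": "move_arm", "kwargs": {"jaw": [255,255,255,255,255,255,255,255,255], "dp": [[-0.01,0,0],[-0.02,0,0],[-0.02,0,0],[-0.02,0,0],[-0.02,0,0],[-0.016,0,0],[-0.008,0,0],[0,0,0],[0,0,0]], "rotation": [[0,0,0],[0,0,0],[0,0,0],[0,0,0],[0,0,0],[0,0,0],[0,0,0],[0,0,0],[0,0,0]]}}

```text
clock: 8.35
position: [0.5673, 0.0277, 0.2625]
tool_rot: [-3.142, -0.0, -2.921]
force: [0.0, -0.3, -6.9]
grip_width: 0.017
```

Run:
```python
from h import *
favg(14)
```

```text
force [ 0.029  0.045 -6.941] sd [0.419 0.309 0.327]
9.05 [0.5676 0.0278 0.2625] [-3.1416 -0.     -2.9205] 0.0171
```

Request:
{"fn": "move_arm", "kwargs": {"jaw": [255,255,255,255,255,255,255,255,255,255], "dp": [[0,0,0.002],[0,0,0.003],[0,0,0.003],[0,0,0.003],[0,0,0.003],[0,0,0.003],[0,0,0.003],[0,0,0.003],[0,0,0.003],[0,0,0.003]], "rotation": [[0,0,0],[0,0,0],[0,0,0],[0,0,0],[0,0,0],[0,0,0],[0,0,0],[0,0,0],[0,0,0],[0,0,0]]}}

```text
clock: 10.3
position: [0.5676, 0.0278, 0.2391]
tool_rot: [3.142, -0.0, -2.921]
force: [-0.9, -0.1, -6.5]
grip_width: 0.0173
```

Request:
{"fn": "move_arm", "kwargs": {"jaw": [255,255,255,255,255,255,255,255,255,255], "dp": [[0,0,0.003],[0,0,0.003],[0,0,0.003],[0,0,0.003],[0,0,0.003],[0,0,0.003],[0,0,0.003],[0,0,0.002],[0,0,0],[0,0,0]], "rotation": [[0,0,0],[0,0,0],[0,0,0],[0,0,0],[0,0,0],[0,0,0],[0,0,0],[0,0,0],[0,0,0],[0,0,0]]}}

```text
clock: 11.55
position: [0.5676, 0.0278, 0.221]
tool_rot: [-3.142, 0.0, -2.921]
force: [-0.6, -0.3, -4.6]
grip_width: 0.0179
```

Run:
```python
from h import *
favg(14)
```

```text
force [-0.182 -0.15  -4.502] sd [0.451 0.522 0.628]
12.25 [0.5676 0.0278 0.2209] [ 3.1416e+00  1.0000e-04 -2.9205e+00] 0.0171
```

Request:
{"fn": "move_arm", "kwargs": {"jaw": [255,255,255,255,255,255,255,255,255,255], "dp": [[0,0,0.003],[0,0,0.004],[0,0,0.004],[0,0,0.004],[0,0,0.004],[0,0,0.003],[0,0,0.002],[0,0,0.001],[0,0,0],[0,0,0]], "rotation": [[0,0,0],[0,0,0],[0,0,0],[0,0,0],[0,0,0],[0,0,0],[0,0,0],[0,0,0],[0,0,0],[0,0,0]]}}

```text
clock: 13.5
position: [0.5676, 0.0278, 0.201]
tool_rot: [-3.142, 0.0, -2.921]
force: [0.1, -0.4, -2.8]
grip_width: 0.017
```

Run:
```python
from h import *
favg(16)
```

```text
force [-0.021  0.003 -2.161] sd [0.605 0.575 0.452]
14.3 [0.5676 0.0278 0.2009] [-3.1415e+00  1.0000e-04 -2.9205e+00] 0.0174
```

Request:
{"fn": "move_arm", "kwargs": {"jaw": [255,255,255,255,255,255,255], "dp": [[0,0,0.003],[0,0,0.004],[0,0,0.003],[0,0,0.002],[0,0,0.001],[0,0,0],[0,0,0]], "rotation": [[0,0,0],[0,0,0],[0,0,0],[0,0,0],[0,0,0],[0,0,0],[0,0,0]]}}

```text
clock: 15.18
position: [0.5676, 0.0278, 0.1906]
tool_rot: [-3.142, 0.0, -2.92]
force: [-0.5, 0.3, -0.7]
grip_width: 0.0173
```

Run:
```python
from h import *
favg(24)
```

```text
force [ 0.141 -0.081 -0.93 ] sd [0.477 0.491 0.447]
16.38 [0.5676 0.0278 0.1905] [-3.1416 -0.     -2.9205] 0.017
```

The force–height slope is 118 N/m, matching the spring. The wrist load reaches zero at TCP z ≈ 0.1834. Lower 7 mm more, ease the grip, then open.

Request:
{"fn": "move_arm", "kwargs": {"jaw": [255,255,255,255,255,255,255,255], "dp": [[0,0,0.002],[0,0,0.003],[0,0,0.003],[0,0,0.001],[0,0,0],[0,0,0],[0,0,0],[0,0,0]], "rotation": [[0,0,0],[0,0,0],[0,0,0],[0,0,0],[0,0,0],[0,0,0],[0,0,0],[0,0,0]], "squeeze": 20}}

```text
clock: 17.38
position: [0.5676, 0.0278, 0.1833]
tool_rot: [3.142, 0.0, -2.92]
force: [0.5, -0.2, 1.0]
grip_width: 0.0176
```

Run:
```python
from h import *
favg(24)
```

```text
force [ 0.242 -0.06  -0.198] sd [0.564 0.486 0.485]
18.57 [0.5676 0.0278 0.1833] [-3.1416  0.     -2.9204] 0.0174
```

Request:
{"fn": "move_arm", "kwargs": {"jaw": [170,120,60,20,0,0,0,0,0,0], "dp": [[0,0,0],[0,0,0],[0,0,0],[0,0,0],[0,0,0],[0,0,0],[0,0,0],[0,0,0],[0,0,0],[0,0,0]], "rotation": [[0,0,0],[0,0,0],[0,0,0],[0,0,0],[0,0,0],[0,0,0],[0,0,0],[0,0,0],[0,0,0],[0,0,0]]}}

```text
clock: 19.82
position: [0.5676, 0.0278, 0.1833]
tool_rot: [3.142, -0.0, -2.921]
force: [0.7, -0.2, 0.8]
grip_width: 0.0853
```

Run:
```python
from h import *
P=[]
for i in range(30):
    im=grab_frame('wrist')
    if i in(0,10,20,29):P.append(im[190:400,200:440])
for a in P[:-1]: print(np.abs(a.astype(int)-P[-1]).mean().round(2))
cv2.imwrite('pics/hang.png',np.vstack([np.hstack(P[:2]),np.hstack(P[2:])]))
favg(6)
```

```text
3.03
3.05
3.02
force [ 0.136 -0.382  0.3  ] sd [0.304 0.406 0.4  ]
21.62 [0.5676 0.0278 0.1833] [-3.1416 -0.     -2.9205] 0.0854
```

View pics/hang.png

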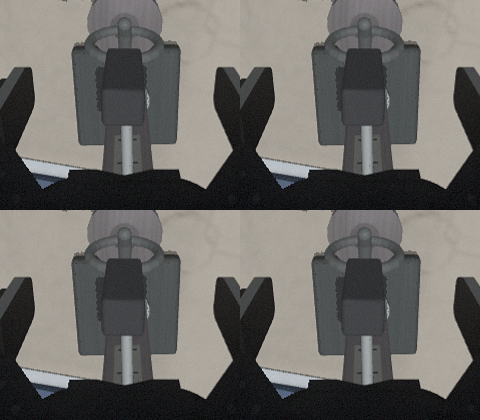

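The canister hangs free in all four frames over 1.5 s. They differ only by noise, the open fingers are clear, and the ring sits on the arm behind the lip. I'll wait 2 s more, then re-grip gently.

Request:
{"fn": "move_arm", "kwargs": {"jaw": [0,0,0,0,0,0,0,0,0,0], "dp": [[0,0,0],[0,0,0],[0,0,0],[0,0,0],[0,0,0],[0,0,0],[0,0,0],[0,0,0],[0,0,0],[0,0,0]], "rotation": [[0,0,0],[0,0,0],[0,0,0],[0,0,0],[0,0,0],[0,0,0],[0,0,0],[0,0,0],[0,0,0],[0,0,0]]}}

```text
clock: 22.88
position: [0.5676, 0.0278, 0.1833]
tool_rot: [-3.142, -0.0, -2.92]
force: [-0.6, 0.3, 0.4]
grip_width: 0.0854
```

Request:
{"fn": "move_arm", "kwargs": {"jaw": [0,0,0,0,0,0,0,0], "dp": [[0,0,0],[0,0,0],[0,0,0],[0,0,0],[0,0,0],[0,0,0],[0,0,0],[0,0,0]], "rotation": [[0,0,0],[0,0,0],[0,0,0],[0,0,0],[0,0,0],[0,0,0],[0,0,0],[0,0,0]]}}

```text
clock: 23.88
position: [0.5676, 0.0278, 0.1833]
tool_rot: [-3.142, -0.0, -2.92]
force: [0.3, -0.1, 0.1]
grip_width: 0.0856
```

Request:
{"fn": "move_arm", "kwargs": {"jaw": [60,110,150,170,180,190,200,210,230,255], "dp": [[0,0,0],[0,0,0],[0,0,0],[0,0,0],[0,0,0],[0,0,0],[0,0,0],[0,0,0],[0,0,0],[0,0,0]], "rotation": [[0,0,0],[0,0,0],[0,0,0],[0,0,0],[0,0,0],[0,0,0],[0,0,0],[0,0,0],[0,0,0],[0,0,0]], "squeeze": 20}}

```text
clock: 25.12
position: [0.5676, 0.0278, 0.1833]
tool_rot: [-3.142, -0.0, -2.921]
force: [-0.9, -0.3, -0.3]
grip_width: 0.0177
```

Request:
{"fn": "move_arm", "kwargs": {"jaw": [255,255,255,255], "dp": [[0,0,0],[0,0,0],[0,0,0],[0,0,0]], "rotation": [[0,0,0],[0,0,0],[0,0,0],[0,0,0]], "squeeze": 50}}

```text
clock: 25.62
position: [0.5676, 0.0278, 0.1833]
tool_rot: [-3.142, -0.0, -2.921]
force: [0.5, 0.1, -0.3]
grip_width: 0.0175
```

Request:
{"fn": "move_arm", "kwargs": {"jaw": [255,255,255,255,255,255,255,255,255,255], "dp": [[0,0,-0.001],[0,0,-0.002],[0,0,-0.003],[0,0,-0.004],[0,0,-0.004],[0,0,-0.004],[0,0,-0.004],[0,0,-0.004],[0,0,-0.004],[0,0,-0.004]], "rotation": [[0,0,0],[0,0,0],[0,0,0],[0,0,0],[0,0,0],[0,0,0],[0,0,0],[0,0,0],[0,0,0],[0,0,0]]}}

```text
clock: 26.88
position: [0.5675, 0.0278, 0.2106]
tool_rot: [-3.142, -0.0, -2.92]
force: [-0.1, -0.1, -3.7]
grip_width: 0.0171
```

Request:
{"fn": "move_arm", "kwargs": {"jaw": [255,255,255,255,255,255,255,255,255,255], "dp": [[0,0,-0.004],[0,0,-0.004],[0,0,-0.004],[0,0,-0.004],[0,0,-0.004],[0,0,-0.004],[0,0,-0.003],[0,0,-0.003],[0,0,-0.002],[0,0,-0.002]], "rotation": [[0,0,0],[0,0,0],[0,0,0],[0,0,0],[0,0,0],[0,0,0],[0,0,0],[0,0,0],[0,0,0],[0,0,0]]}}

```text
clock: 28.12
position: [0.5675, 0.0278, 0.2377]
tool_rot: [-3.142, -0.0, -2.92]
force: [0.1, 0.0, -7.2]
grip_width: 0.0173
```

Request:
{"fn": "move_arm", "kwargs": {"jaw": [255,255,255,255,255,255,255,255,255,255], "dp": [[0,0,-0.002],[0,0,-0.002],[0,0,-0.003],[0,0,-0.004],[0,0,-0.004],[0,0,-0.004],[0,0,-0.004],[0,0,-0.004],[0,0,0],[0,0,0]], "rotation": [[0,0,0],[0,0,0],[0,0,0],[0,0,0],[0,0,0],[0,0,0],[0,0,0],[0,0,0],[0,0,0],[0,0,0]]}}

```text
clock: 29.38
position: [0.5675, 0.0278, 0.2592]
tool_rot: [3.142, -0.0, -2.92]
force: [-0.3, -0.1, -6.8]
grip_width: 0.017
```

Run:
```python
from h import *
favg(8)
w=save('wrist','w5.png');s=save('scene','s5.png')
a=cv2.resize(w[190:400,200:440],(480,420));e=cv2.resize(s[140:240,240:320],(320,400),interpolation=cv2.INTER_CUBIC)
cv=np.zeros((420,800,3),np.uint8);cv[:,:480]=a;cv[:400,480:]=e;cv2.imwrite('pics/m5.png',cv)
```

```text
force [-0.011  0.27  -7.021] sd [0.422 0.556 0.531]
29.77 [0.5676 0.0278 0.2593] [-3.1416e+00 -1.0000e-04 -2.9205e+00] 0.0174
```

View pics/m5.png

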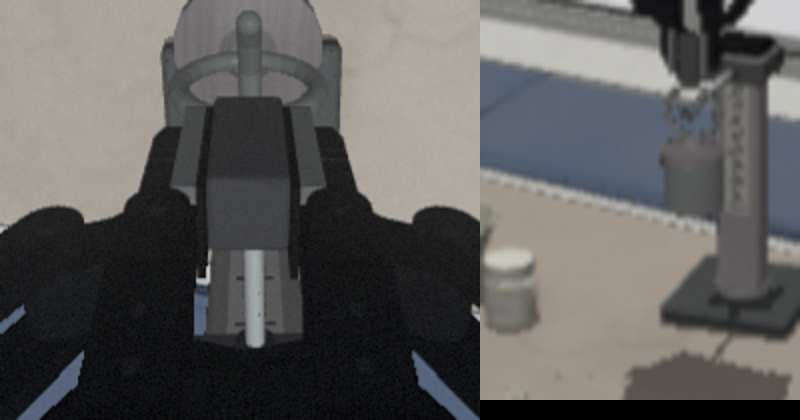

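The hook is unloaded and the full 7.0 N is back on the wrist. The ring still surrounds the arm, so I'll lift 3 mm, back out, and refine the dish position.

Request:
{"fn": "move_arm", "kwargs": {"jaw": [255,255,255,255,255,255,255,255,255,255], "dp": [[0,0,-0.002],[0,0,-0.002],[0.01,0,0],[0.02,0,0],[0.02,0,0],[0.02,0,0],[0.02,0,0],[0.02,0,0],[0.01,0,0],[0,0,0]], "rotation": [[0,0,0],[0,0,0],[0,0,0],[0,0,0],[0,0,0],[0,0,0],[0,0,0],[0,0,0],[0,0,0],[0,0,0]]}}

```text
clock: 31.12
position: [0.4738, 0.0067, 0.2627]
tool_rot: [3.142, 0.0, -2.921]
force: [0.8, -0.2, -6.0]
grip_width: 0.0169
```

Run:
```python
from h import *
t=calibration('top')
im=save('top','top6.png');w=save('wrist','w6.png')
g=cv2.cvtColor(im,cv2.COLOR_BGR2GRAY)
c=(354.25,251.5)
print(ray(t,c,.016),ray(t,c,.01))
w1=dict(np.load('w1.npz'));print('w1',ray(w1,(85,183.5),.012))
p=bot.observe()['position'];Rm=R.from_euler('xyz',bot.observe()['tool_rot']).as_matrix()
print(p,Rm.T@(np.array([.422,-.174,.2628])-p)/.8)
b=[cv2.resize(im[225:280,325:385],(480,440),interpolation=cv2.INTER_CUBIC),cv2.resize(cv2.imread('pics/w1.png')[145:220,45:125],(320,300),interpolation=cv2.INTER_CUBIC)]
cv=np.zeros((440,800,3),np.uint8);cv[:,:480]=b[0];cv[:300,480:]=b[1];cv2.imwrite('pics/dish.png',cv)
```

```text
[ 0.42086433 -0.1743147   0.016     ] [ 0.42074608 -0.17495746  0.01      ]
w1 [ 0.42074219 -0.17053887  0.012     ]
[0.47441433 0.00691284 0.2626181 ] [ 0.11355829 -0.20624466 -0.00028089]
```

View pics/dish.png

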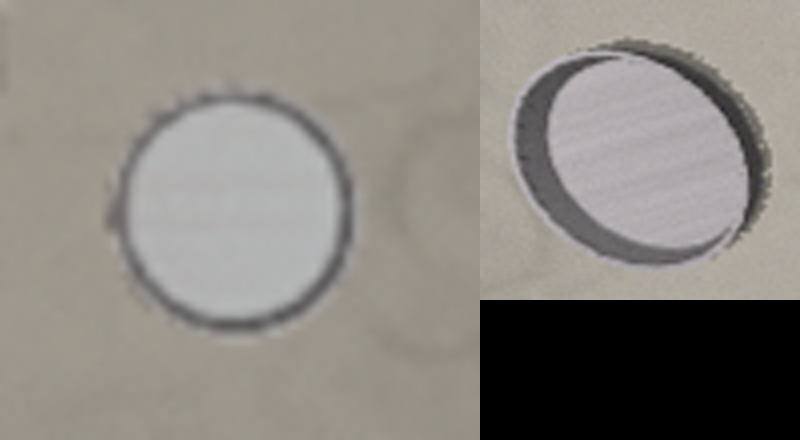

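Dish: in the top view the floor is centred at (354.5,250.9) and the rim at (354.5,251.4). In the wrist frame the rim is centred at about (82.9,184.5).

Run:
```python
from h import *
t=calibration('top');w1=dict(np.load('w1.npz'))
print(ray(t,(354.5,250.9),.004),ray(t,(354.5,251.4),.016),ray(w1,(82.9,184.5),.016),ray(w1,(45+168/4,145+152/4),.004))
```

```text
[ 0.42229634 -0.17627311  0.004     ] [ 0.42115315 -0.1749995   0.016     ] [ 0.42101979 -0.17098027  0.016     ] [ 0.42143115 -0.17388519  0.004     ]
```

Request:
{"fn": "move_arm", "kwargs": {"jaw": [255,255,255,255,255,255,255,255], "dp": [[0.011,-0.02,0],[0.022,-0.04,0],[0.022,-0.04,0],[0.022,-0.04,0],[0.022,-0.04,0],[0.014,-0.026,0],[0,0,0],[0,0,0]], "rotation": [[0,0,0],[0,0,0],[0,0,0],[0,0,0],[0,0,0],[0,0,0],[0,0,0],[0,0,0]]}}

```text
clock: 32.22
position: [0.4224, -0.1734, 0.2624]
tool_rot: [3.141, 0.0, -2.92]
force: [-0.1, -0.1, -6.6]
grip_width: 0.0172
```

Run:
```python
from h import *
o=bot.observe();print(o['clock'],o['position'],o['qpos'].round(2))
c=calibration('wrist')
w=save('wrist','w7.png');cv2.imwrite('pics/w7c.png',w[40:300,180:460])
np.savez('w7.npz',**{k:np.array(c[k]) for k in('camera_matrix','dist','T')})
```

```text
32.225 [ 0.42235339 -0.17338693  0.26242991] [ 0.03  0.22  0.27  2.   -0.07  0.94  2.13]
```

View pics/w7c.png

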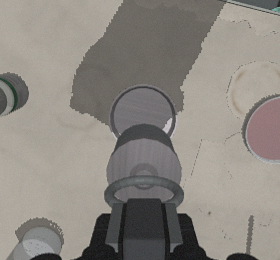

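Dish rim centre is at u≈143.5 and pot centre at u≈144.5 in the crop, so they are aligned. I'll go down fast to just above the rim, then slowly until the force changes.

Request:
{"fn": "move_arm", "kwargs": {"jaw": [255,255,255,255,255,255,255,255], "dp": [[0,0,0.02],[0,0,0.04],[0,0,0.04],[0,0,0.03],[0,0,0.02],[0,0,0.01],[0,0,0],[0,0,0]], "rotation": [[0,0,0],[0,0,0],[0,0,0],[0,0,0],[0,0,0],[0,0,0],[0,0,0],[0,0,0]]}}

```text
clock: 33.28
position: [0.4223, -0.1738, 0.1351]
tool_rot: [-3.141, 0.001, -2.92]
force: [0.4, 0.3, -6.7]
grip_width: 0.0172
```

Request:
{"fn": "move_arm", "kwargs": {"jaw": [255,255,255,255,255,255,255], "dp": [[0,0,0.003],[0,0,0.003],[0,0,0.003],[0,0,0.003],[0,0,0.002],[0,0,0],[0,0,0]], "rotation": [[0,0,0],[0,0,0],[0,0,0],[0,0,0],[0,0,0],[0,0,0],[0,0,0]]}}

```text
clock: 34.15
position: [0.4219, -0.1739, 0.1233]
tool_rot: [-3.142, -0.0, -2.921]
force: [-0.4, -0.3, -6.7]
grip_width: 0.0174
```

Run:
```python
from h import *
favg(6)
```

```text
force [ 0.032  0.027 -7.043] sd [0.616 0.611 0.439]
34.45 [ 0.4219 -0.1739  0.1233] [-3.1416  0.     -2.9204] 0.0177
```

Request:
{"fn": "move_arm", "kwargs": {"jaw": [255,255,255,255,255,255], "dp": [[0,0,0.002],[0,0,0.002],[0,0,0.002],[0,0,0.001],[0,0,0],[0,0,0]], "rotation": [[0,0,0],[0,0,0],[0,0,0],[0,0,0],[0,0,0],[0,0,0]]}}

```text
clock: 35.2
position: [0.4219, -0.1739, 0.1177]
tool_rot: [-3.142, 0.0, -2.92]
force: [-0.3, -0.5, -6.6]
grip_width: 0.0175
```

Request:
{"fn": "move_arm", "kwargs": {"jaw": [255,255,255], "dp": [[0,0,0.001],[0,0,0],[0,0,0]], "rotation": [[0,0,0],[0,0,0],[0,0,0]]}}

```text
clock: 35.58
position: [0.4219, -0.1739, 0.1169]
tool_rot: [-3.142, 0.0, -2.92]
force: [-0.4, 0.4, -7.5]
grip_width: 0.0174
```

Request:
{"fn": "move_arm", "kwargs": {"jaw": [255,255,255], "dp": [[0,0,0.001],[0,0,0],[0,0,0]], "rotation": [[0,0,0],[0,0,0],[0,0,0]]}}

```text
clock: 35.95
position: [0.4219, -0.1739, 0.1161]
tool_rot: [-3.142, 0.0, -2.921]
force: [-0.1, 0.6, -6.3]
grip_width: 0.0177
```

Request:
{"fn": "move_arm", "kwargs": {"jaw": [255,255,255], "dp": [[0,0,0.001],[0,0,0],[0,0,0]], "rotation": [[0,0,0],[0,0,0],[0,0,0]]}}

```text
clock: 36.33
position: [0.4223, -0.1739, 0.1159]
tool_rot: [-3.141, 0.001, -2.92]
force: [-1.1, 1.0, 8.4]
grip_width: 0.0171
```

Request:
{"fn": "move_arm", "kwargs": {"jaw": [255,255,255], "dp": [[0,0,0.0005],[0,0,0],[0,0,0]], "rotation": [[0,0,0],[0,0,0],[0,0,0]]}}

```text
clock: 36.7
position: [0.4224, -0.174, 0.1158]
tool_rot: [-3.141, 0.001, -2.921]
force: [-4.6, 3.3, 19.3]
grip_width: 0.0173
```

The canister bottomed at TCP 0.116. With the 0.112 m offset that puts it on the dish floor at 0.004. I'll ease off 0.6 mm and release.

Request:
{"fn": "move_arm", "kwargs": {"jaw": [255,255,200,120,60,0,0,0,0], "dp": [[0,0,-0.0008],[0,0,0],[0,0,0],[0,0,0],[0,0,0],[0,0,0],[0,0,0],[0,0,0],[0,0,0]], "rotation": [[0,0,0],[0,0,0],[0,0,0],[0,0,0],[0,0,0],[0,0,0],[0,0,0],[0,0,0],[0,0,0]]}}

```text
clock: 37.83
position: [0.4219, -0.1739, 0.1156]
tool_rot: [-3.142, 0.0, -2.92]
force: [0.1, 0.9, 0.8]
grip_width: 0.0855
```

Request:
{"fn": "move_arm", "kwargs": {"jaw": [0,0,0,0,0,0,0,0,0], "dp": [[0,0,-0.02],[0,0,-0.04],[0,0,-0.05],[0,0,-0.05],[0,0,-0.05],[0,0,-0.03],[0,0,-0.02],[0,0,0],[0,0,0]], "rotation": [[0,0,0],[0,0,0],[0,0,0],[0,0,0],[0,0,0],[0,0,0],[0,0,0],[0,0,0],[0,0,0]]}}

```text
clock: 38.95
position: [0.4216, -0.1737, 0.3228]
tool_rot: [3.141, -0.001, -2.92]
force: [-0.3, 1.0, 0.1]
grip_width: 0.0855
```

Run:
```python
from h import *
o=bot.observe();print(o['clock'],o['position'],o['force'],o['grip_width'])
w=save('wrist','w8.png');s=save('scene','s8.png')
a=cv2.resize(w[60:260,220:420],(420,420));b=cv2.resize(s[130:310,270:420],(380,456),interpolation=cv2.INTER_CUBIC)
cv=np.zeros((456,800,3),np.uint8);cv[:420,:420]=a;cv[:,420:]=b;cv2.imwrite('pics/m8.png',cv)
```

```text
38.95 [ 0.42159152 -0.17374383  0.32281715] [-0.31831036  1.0341627   0.12618687] 0.08554362777490963
```

No more viewing is allowed, so I'll check numerically: the grip blob's position, and image differences at the hook and bystanders.

Run:
```python
from h import *
c=calibration('wrist');g=cv2.cvtColor(cv2.imread('pics/w8.png'),cv2.COLOR_BGR2GRAY)
P=proj(c,[[.4215,-.174,.149],[.4215,-.174,.109],[.4215,-.174,.129],[.4215,-.174,.064],[.4215,-.174,.004]]);print(P.round(1))
m=(g<75).astype(np.uint8);m[:80]=0
n,l,st,ce=cv2.connectedComponentsWithStats(m)
for i in range(1,n):
    if st[i,4]>60 and abs(ce[i][0]-P[2][0])<60: print(st[i],ce[i].round(1))
s0=cv2.imread('pics/scene0.png').astype(int);s8=cv2.imread('pics/s8.png').astype(int)
D=lambda r:np.abs(s0-s8)[r[1]:r[3],r[0]:r[2]].mean().round(2)
for k,r in dict(hook=(286,145,320,180),jar=(240,200,256,224),beaker=(374,212,402,254),bottle=(370,252,392,292),blank=(450,250,480,280)).items(): print(k,D(r))
```

```text
[[322.9 174. ]
 [322.9 165.3]
 [322.9 169.4]
 [323.  157.4]
 [323.1 149.1]]
[295 122  56  35 148] [321.  134.3]
[308 133  31  10  86] [323. 136.]
[315 158  18  24 397] [323.2 169.4]
[   26   257   614   143 41456] [335.  354.5]
hook 14.83
jar 14.57
beaker 13.15
bottle 12.58
blank 15.1
```

The grip blob (323.2,169.4) matches its prediction (322.9,169.4). The scene differences look like a global brightness change, so I'll match by correlation instead.

Run:
```python
from h import *
s0=cv2.imread('pics/scene0.png');s8=cv2.imread('pics/s8.png')
for k,r in dict(hook=(286,155,303,180),cap=(294,145,320,165),jar=(238,198,258,226),beaker=(372,210,404,256),bottle=(368,250,394,294)).items():
    m=cv2.matchTemplate(s8[r[1]-8:r[3]+8,r[0]-8:r[2]+8],s0[r[1]:r[3],r[0]:r[2]],cv2.TM_CCOEFF_NORMED)
    _,v,_,p=cv2.minMaxLoc(m);print(k,round(v,3),p[0]-8,p[1]-8)
workorder.job_done()
```

```text
hook 1.0 0 0
cap 0.818 0 0
jar 0.894 0 0
beaker 1.0 0 0
bottle 0.998 0 0
the job is handed in; nothing more can be done
```

The canister was weighed on the hook and now stands in the round metal dish. I handed the job in at about 39 s of the 72 s limit; it reports no verdict.

- **Weighing:** I hung the canister by its ring and lowered it at about 25 mm/s or slower until the wrist carried almost none of the weight. That was about 7.1 N (0.72 kg), with the hook about 59 mm down. After release it hung free for about 4 s. Four wrist frames spread over 1.5 s of that differed only by noise.
- **Return to the dish:** I gripped the canister again and lifted it off at about 26 mm/s. The full load was back on the wrist before I backed out. I then set it down in the dish; it bottomed at the height expected for the dish floor. The last small step pressed it down with about 19 N for a moment, and I eased off before opening the fingers.
- **Last checks:** In the wrist picture the grip was within 0.3 pixel of where an upright, centred canister should show. The hook, beaker, jar and bottle matched the first picture with no shift. The jar and column-cap matches were weaker, at 0.89 and 0.82. I didn't look into why; the brightness had changed across the picture.
- **Not checked:** The 12-picture limit was used up, so I never looked at the final placement, only measured it. Hook speed was not measured directly either; I inferred it from how fast the arm moved.

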